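# Snap the mast into the stand

## Task

Take the dark square mast out of its grey storage block, and fit it into the silver tube of the blue stand: squeeze its brass spring button flush so that it slides in under the tube's wall, then push the mast down gently until the button pops out through the hole in the tube. Leave the mast locked there, don't lean hard on the mast or the stand, and don't disturb the cup, the brass weight or the vial.

Things in the scene. Friction and masses are not known exactly. Their poses are not given: they have to be found in the camera images.
- mast: Loose dark steel square post, 20 x 20 mm, 90 mm long (lowest 4 mm taper to 15 mm), a black cross head on its top. Mass 0.1 to 0.22 kg. Origin at the centre of its underside, z up the post. Its brass button sits in its -x face. It stands upright in the storage block, -x face turned roughly (within 30 degrees) towards the robot. Finger pads go on its -x and +x faces.
- mast_button (a point): Centre of the button's place, in the plane of the mast's -x face, 46 mm above its foot. Button 14 mm high, 10 wide, stands 6 mm out, square-sided: unless held flush it lands on the tube's rim. Pads closed with 12 N or more over its upper half, fingertips at its middle, press it flush and leave the lower half free to enter first until the fingertips meet the rim.
- mast_top (a point): Centre of the flat top of the black cross head, 100 mm above the mast's foot: a place to push down. The head is 14 mm along the mast's x, 80 mm along y, 10 mm thick; its ends turn up by 14 mm, with 64 mm of flat between them.
- button (a joint): How far the brass spring button is pressed in, m: 0 fully out, 0.006 flush with the mast's face. The spring pushes out with 3 N when out and 5.4 N when flush. Inside the tube it reads 0.004 or more; in the hole it reads 0. Half under the tube's wall it stays pressed when the fingers let go and its friction holds the mast; pushing on then takes 3 to 8 N.
- foot: Blue stand, fixed: plate 80 x 80 x 10 mm, square boss 46 mm wide up to 40 mm high, black clamp knob on its +y side, and a square silver tube upright in the boss. Origin at the centre of the underside, on the tube's axis, z up. Its -x side, with the hole in the tube, looks roughly (within 30 degrees) towards the robot. The mast goes in with its -x face to this side.
- tube_axis (a point): Point on the tube's axis, 40 mm above the stand's underside. Tube: 28 mm outside, 22 inside (1 mm play each side of the mast). Clamped at a new height each time: its mouth is 80 to 100 mm above the bench, to be felt or seen. Hole in its -x wall (3 mm thick): black-framed, 13 mm wide, 17 high, centre 20 mm below the mouth. Only the button, caught in the hole, stops the mast.
- block: Grey storage block, fixed, 70 x 70 x 22 mm, with a square pocket 23 mm wide and 18 mm deep in its top, in which the mast stands (its foot 4 mm above the bench). Origin at the centre of the underside.
- cup: White porcelain cup, 44 mm wide, 36 mm high, a bystander. Origin at the centre of its underside.
- weight: Small brass calibration weight, 16 mm wide, 21 mm high, a bystander. Origin at the centre of its underside.
- vial: White-capped sample vial, 16 mm wide, 40 mm high, a bystander. Origin at the centre of its underside.
Not all that is in view belongs to the job. Of the things that look like the foot, the smaller one is meant.

How it is judged:
By the outcome, as a careful person would: the job done as asked, in the order asked, and still so for the second after the job is handed in, with the robot touching nothing.
It also fails if it takes over 64 s, if anything falls off the work surface, if the arm or the gripper's body presses on something with over 40 N, if the wrist force passes 120 N, or if a joint passes its speed limit or range.

## Robot

A 6-joint arm with a two-finger parallel gripper is mounted at the origin on a cart in front of the work surface, level with it; the furniture and walls round the work are solid. World frame = base frame: x ahead of the robot, y to its left, z up, the work surface at z = 0. Lengths are in m, angles in rad, forces in N, time in s.
With the tool pointing down it reaches from about 0.375 to 0.975 m from the base axis. Payload 3.8 kg.
Tool frame: the origin (TCP) lies midway between the tips of the shut fingers; the grasp point (between the pads) lies 19 mm behind it; z points along the fingers, y is the line along which they close (so a half turn about z gives the same grasp; the last joint's range is limited). The gripper opens to 85 mm and grips with 20 to 120 N. Pads are 22 mm wide; open, the fingers measure 114 mm over their backs; the gripper's body (76 mm by 85 mm) begins 54 mm behind the grasp point. The pads swing forward as they close: fully open they stand 13 mm farther back than shut.
Start: joints at [1.262, 0.264, 1.604, -0, 1.274, -0.037], TCP at [0.181, 0.65, 0.202] pointing down, gripper open.
Joint ranges: [-2.63, 2.63], [-0.94, 2.18], [0.31, 2.57], [-1.31, 4.45], [0, 2.66], [-2.55, 2.55]. Speed limits (rad/s): [2.57, 2.57, 3.14, 3.14, 3.14, 3.14].

## Interface

Orientations are given as a rotation vector (axis times angle).
In Python, from workcell import bot gives the robot as it stands.
- The arm moves only by the tool jog_arm, never from a script. Its argument "motion" is a list of rows, each a list of 5 numbers: the opening, from -1 (shut) to 1 (fully open), then the shift along the tool's x, y, z in mm, then the turn about the tool's z in degrees. In form: [[claw, x, y, z, twist], ...]. A call has 1 to 10 rows; each row shifts and turns the commanded pose from where the row before left it, along the tool's axes as they then stand; what a row does not reach is not made up. A row lasts 1/12 s, in which the tool goes at most 41.7 mm and 7.16 degrees, less where a joint would pass 70% of its speed; a pose out of reach is approached as far as the arm can. A call with a gripper value outside its range is refused whole. The fingers move at their own pace and stop on an object; "force" is the grip in N (left out, the last holds). Time passes only in rows, so rows that do not move let the fingers close. It gives the time, the measured TCP pose, the force, the opening and the grip force at its end, in the units of the state.
- bot.read_state(): the state, without advancing time (a new reading comes with each control period).
- bot.read_camera(name): name is "scene" or "top"; returns (picture, depth): 384x512x3 uint8, red, green, blue; 384x512 float32, m along the optical axis (not along the pixel's ray), 0 where there is no reading.
- bot.get_calibration(name): a dict with "vfov" (degrees; the focal length in pixels is half the picture's height over the tangent of half this angle, whatever the lens; pixels are square), "cx", "cy" (the principal point, pixels), "rvec" (rotation vector, rad) and "tvec" (3), from world to camera coordinates, as OpenCV has them. Camera axes: x right, y down, z forward; pixel columns grow to the right and rows downward; lengths in m; the calibration is good to about 2 mm. A picture is of the moment at which its call begins. get_calibration takes no time and is no camera call.
- bot.finish_job(): hands the job in; it is judged then, once.
The state is a dict: "time": time; "q": joint angles; "joint_vel": joint speeds; "joint_torque": joint torques, N m; "tool_pos": TCP position; "tcp_rot": TCP orientation; "wrist_force": force on the tool from outside, world axes, zero at the start; "torque": the same for the moment, N m; "width": opening from 0.0 (shut) to 1.0 (fully open); "grip_force": force on a finger pad.
Only numpy, scipy, OpenCV 4.12 (cv2) and the standard library are available. Lean on these libraries where they do the work, as an engineer would, in place of code of your own. Each camera call takes 0.05 s, during which the arm holds its last target. There are 200 camera calls.

## Working session

There is one attempt and no reset: what is moved stays moved. The work goes in short steps, Python scripts to look and compute and a tool call to move; the robot and the scene stay as the last step left them, time stands still between calls to the robot, and variables do not carry over. Pictures are saved under pics/ and viewed, at most 10 in all, crops included, and the job is handed in when it is done.

Besides the shell and the picture viewer there is one more tool, called after ">>>" as name(argument=value, ...), one argument or row to a line, values as JSON. jog_arm: Moves the arm, as the interface text tells. Its arguments: {"type":"object","properties":{"motion":{"type":"array"},"force":{"type":"number"}},"required":["motion"]}

```bash
mkdir -p pics
cat > h.py <<'E'
import numpy as np, cv2
from workcell import bot
def cap(n,tag):
    im,d=bot.read_camera(n); cv2.imwrite(f'pics/{tag}.png',im[:,:,::-1]); np.savez(f'pics/{tag}.npz',im=im,d=d); return im,d
def cloud(n,d):
    c=bot.get_calibration(n); f=d.shape[0]/2/np.tan(np.radians(c['vfov']/2))
    v,u=np.mgrid[:d.shape[0],:d.shape[1]]
    P=np.stack([(u-c['cx'])/f*d,(v-c['cy'])/f*d,d],-1)
    R=cv2.Rodrigues(np.array(c['rvec'],float))[0]
    W=(P-np.array(c['tvec']))@R
    W[d<=0]=np.nan
    return W
E
python3 - <<'E'
from h import *
a,_=cap('scene','s0'); b,_=cap('top','t0')
for n in('scene','top'):print(bot.get_calibration(n))
cv2.imwrite('pics/s0b.png',cv2.resize(a[:,:,::-1],(800,600)))
cv2.imwrite('pics/t0b.png',cv2.resize(b[:,:,::-1],(800,600)))
print(bot.read_state())
E
```

```text
{'vfov': 50.79228033102497, 'cx': 257.5426731892573, 'cy': 187.55882384280508, 'rvec': array([ 2.17769914, -0.95047291,  0.43024141]), 'tvec': array([-0.20979795,  0.44597792,  0.64012134])}
{'vfov': 50.850807468868, 'cx': 247.98948437027624, 'cy': 196.61103631759838, 'rvec': array([ 2.16568671, -2.15550831,  0.11403538]), 'tvec': array([0.19110491, 0.56658613, 1.03691179])}
{'time': 0.1, 'q': array([ 1.26210110e+00,  2.64713336e-01,  1.60530427e+00,  4.96992960e-06,
        1.27370594e+00, -3.68883599e-02]), 'joint_vel': array([ 0.00031371, -0.00022875, -0.00146931,  0.00033365,  0.00046925,
       -0.00094836]), 'joint_torque': array([ 9.49440546e-04, -5.16713226e+01, -3.68586302e+01,  5.25809617e-05,
        6.53111390e-03,  1.21113368e-05]), 'tool_pos': array([0.18098096, 0.64949856, 0.20102657]), 'tcp_rot': array([-0.42559192, -3.11225542,  0.00329568]), 'wrist_force': array([-0.0768216 , -0.56955051, -1.15677486]), 'torque': array([ 0.03779095, -0.00309768,  0.01368932]), 'grip_force': 0.0, 'width': 0.9985779079224407}
```

View pics/s0b.png

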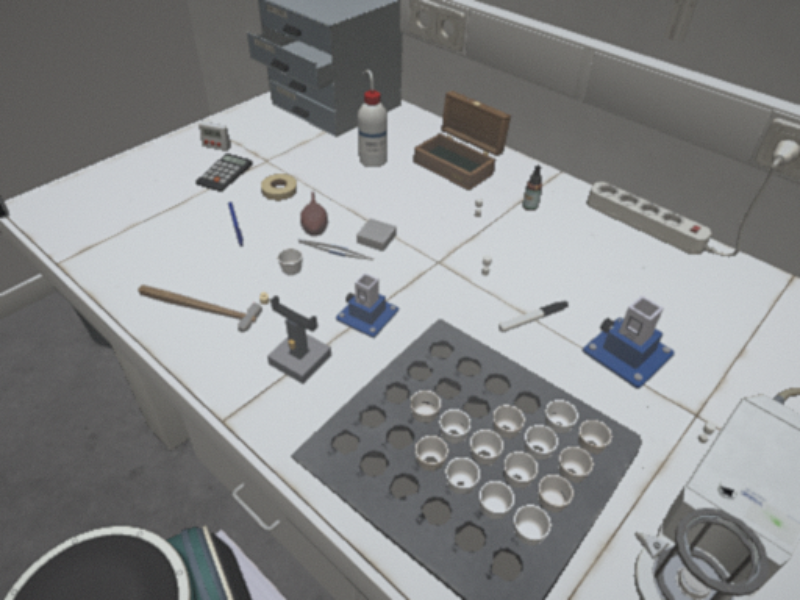

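View pics/t0b.png

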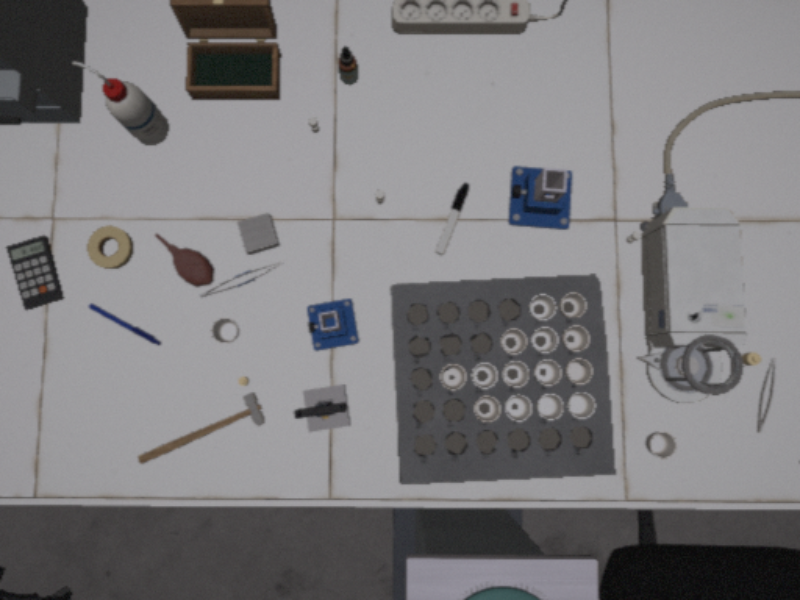

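Scene (800x600): mast in block at about (298,345), small stand at (367,305), the bigger blue one at (628,340) is a decoy, cup (290,260), weight (264,298). Top: stand (332,323), mast/block (325,408), cup (227,330), weight (243,380). Measuring these from both depth views.

```bash
cat > m.py <<'E'
from h import *
def rect(pts):
    (c,wh,a)=cv2.minAreaRect(pts.astype(np.float32)); return np.round(c,4),np.round(wh,4),round(a,1)
for n,t,bf,bm in(('scene','s0',(330,265,405,340),(262,290,335,385)),('top','t0',(300,292,365,355),(288,380,358,436))):
    z=np.load(f'pics/{t}.npz'); im=z['im'].astype(int); W=cloud(n,z['d'])
    def box(b):
        k=.64; return (slice(int(b[1]*k),int(b[3]*k)),slice(int(b[0]*k),int(b[2]*k)))
    w=W[box(bf)].reshape(-1,3); i=im[box(bf)].reshape(-1,3)
    blue=(i[:,2]>i[:,0]+40)
    p=w[blue]; print(n,'foot z',np.nanpercentile(p[:,2],[5,30,50,70,95]).round(3))
    plate=p[(p[:,2]>0.003)&(p[:,2]<.018)]; print(' plate',rect(plate[:,:2]),len(plate))
    boss=p[(p[:,2]>.033)&(p[:,2]<.048)]; print(' boss',rect(boss[:,:2]),len(boss))
    tu=w[(w[:,2]>.06)]; print(' tube top',np.nanpercentile(tu[:,2],[50,90,97,100]).round(4)); m=np.nanpercentile(tu[:,2],95)
    tt=tu[tu[:,2]>m-.006]; print(' rim',rect(tt[:,:2]),len(tt))
    w=W[box(bm)].reshape(-1,3)
    b=w[(w[:,2]>.015)&(w[:,2]<.028)]; print(' block',rect(b[:,:2]),np.median(b[:,2]),len(b))
    h=w[(w[:,2]>.088)]; print(' head',rect(h[:,:2]),np.nanpercentile(h[:,2],[10,50,90]).round(4),len(h))
    sh=w[(w[:,2]>.035)&(w[:,2]<.085)]; print(' shaft',rect(sh[:,:2]),len(sh))
    for nm,uv in (('cup',(290,260) if n=='scene' else (227,330)),('weight',(264,298) if n=='scene' else (243,380))):
        q=W[int(uv[1]*.64),int(uv[0]*.64)]; print(nm,q.round(3))
E
python3 m.py
```

```text
scene foot z [0.008 0.009 0.01  0.011 0.041]
 plate (array([0.5374, 0.2866]), array([0.0742, 0.0746]), 9.4) 249
 boss (array([0.5364, 0.2883]), array([0.0415, 0.0452]), 13.8) 67
 tube top [0.0751 0.0809 0.0823 0.0844]
 rim (array([0.5385, 0.2888]), array([0.0312, 0.0298]), 10.5) 73
 block (array([0.3996, 0.3512]), array([0.194 , 0.0817]), 86.6) 0.022024306853450498 562
 head (array([0.3949, 0.2958]), array([0.0164, 0.0813]), 6.8) [0.0951 0.1037 0.1159] 266
 shaft (array([0.3927, 0.2912]), array([0.0159, 0.0287]), 57.7) 173
cup [0.535 0.484 0.012]
weight [0.438 0.439 0.015]
top foot z [0.005 0.008 0.01  0.012 0.04 ]
 plate (array([0.539 , 0.2894]), array([0.0763, 0.0756]), 9.7) 418
 boss (array([0.5395, 0.2907]), array([0.046 , 0.0457]), 10.0) 125
 tube top [0.079  0.0818 0.0828 0.0832]
 rim (array([0.5396, 0.2906]), array([0.0278, 0.0278]), 9.7) 50
 block (array([0.3969, 0.2982]), array([0.0699, 0.0702]), 8.9) 0.02138320536258999 518
 head (array([0.3971, 0.2975]), array([0.0195, 0.0789]), 3.8) [0.0988 0.1031 0.1157] 217
 shaft (array([0.3946, 0.2973]), array([0.0251, 0.0194]), 8.6) 16
cup [0.529 0.474 0.001]
weight [0.442 0.44  0.016]
```

>>> jog_arm(
  motion=[
    [0.2,-30,-28,0,0],
    [0.2,-30,-28,0,0],
    [0.2,-30,-28,0,0],
    [0.2,-30,-28,0,0],
    [0.2,-30,-28,0,0],
    [0.2,-30,-28,0,0],
    [0.2,-30,-28,0,0],
    [0.2,-30,-28,0,0],
    [0.2,-30,-28,0,0],
    [0.2,-30,-28,0,0],
  ],
  force=30,
)

```text
time: 0.93
tool_pos: [0.3953, 0.298, 0.202]
tcp_rot: [-0.425, -3.113, 0.0]
wrist_force: [1.0, 0.1, -0.1]
width: 0.601
grip_force: 0.0
```

>>> jog_arm(
  motion=[
    [0.2,0,0,0,6.9],
    [0.2,0,0,0,6.9],
    [0.2,0,0,0,6.9],
    [0.2,0,0,0,6.9],
    [0.2,0,0,0,6.9],
    [0.2,0,0,0,6.9],
    [0.2,0,0,0,6.9],
    [0.2,0,0,0,6.9],
    [0.2,0,0,0,6.9],
    [0.2,0,0,0,6.9],
  ],
)

```text
time: 1.77
tool_pos: [0.3946, 0.2997, 0.2018]
tcp_rot: [-2.121, -2.318, 0.002]
wrist_force: [0.7, -0.3, -0.3]
width: 0.601
grip_force: 0.0
```

```bash
cat >> h.py <<'E'
from scipy.spatial.transform import Rotation as Ro
def plan(x,y,z,yaw):   # yaw: world direction of tool y, deg
    s=bot.read_state(); R=Ro.from_rotvec(s['tcp_rot']).as_matrix(); p=s['tool_pos']
    cur=np.degrees(np.arctan2(R[1,1],R[0,1])); tw=-((yaw-cur+90)%180-90)
    print('t',round(s['time'],2),'pos',p.round(4),'yaw',cur.round(2),'zaxis',R[:,2].round(4),'F',np.round(s['wrist_force'],1),'w',round(s['width'],3),'g',round(s['grip_force'],1))
    print('shift mm',(R.T@(np.array([x,y,z])-p)*1000).round(1),'twist',round(tw,2))
E
python3 - <<'E'
from h import *
for n,t in(('scene','s0'),('top','t0')):
    z=np.load(f'pics/{t}.npz'); W=cloud(n,z['d']).reshape(-1,3)
    k=(abs(W[:,0]-.396)<.06)&(abs(W[:,1]-.297)<.06)
    for lo,hi in((.098,.108),(.110,.122),(.095,.125)):
        h=W[k&(W[:,2]>lo)&(W[:,2]<hi)]; 
        l=cv2.fitLine(h[:,:2].astype(np.float32),cv2.DIST_HUBER,0,.01,.01).ravel()
        print(n,lo,len(h),l.round(4),'yaw',np.degrees(np.arctan2(-l[0]*np.sign(l[1]),abs(l[1]))).round(2),np.median(h[:,2]).round(4), (h[:,:2].max(0)+h[:,:2].min(0))/2)
plan(.397,.297,.05,6)
E
```

```text
scene 0.098 171 [ 0.1305 -0.9914  0.3922  0.303 ] yaw 7.5 0.1035 [0.39545754 0.29438359]
scene 0.11 51 [ 0.1426 -0.9898  0.3955  0.2941] yaw 8.2 0.1161 [0.39541999 0.29597283]
scene 0.095 239 [ 0.1318 -0.9913  0.393   0.3009] yaw 7.57 0.1041 [0.39541999 0.29597283]
top 0.098 157 [ 0.1489 -0.9888  0.3971  0.2984] yaw 8.56 0.1028 [0.39612784 0.29470564]
top 0.11 38 [ 0.149  -0.9888  0.3968  0.2997] yaw 8.57 0.1163 [0.39686042 0.29804375]
top 0.095 200 [ 0.1471 -0.9891  0.3969  0.2989] yaw 8.46 0.1034 [0.39645736 0.29750166]
t 1.77 pos [0.3946 0.2997 0.2018] yaw 5.08 zaxis [-8.e-04 -6.e-04 -1.e+00] F [ 0.7 -0.3 -0.3] w 0.601 g 0.0
shift mm [ -2.8   2.2 151.8] twist -0.92
```

>>> jog_arm(
  motion=[
    [0.2,-2.4,1.7,0,-3.2],
    [0.2,0,0,20,0],
    [0.2,0,0,20,0],
    [0.2,0,0,20,0],
    [0.2,0,0,0,0],
    [0.2,0,0,0,0],
  ],
)

```text
time: 2.27
tool_pos: [0.3956, 0.2968, 0.1409]
tcp_rot: [-2.047, -2.381, 0.006]
wrist_force: [0.3, 0.8, -0.3]
width: 0.604
grip_force: 0.0
```

Run:
```python
from h import *
plan(.3965,.2975,.0485,8.3)
a,d=cap('scene','s1'); cv2.imwrite('pics/s1b.png',cv2.resize(a[150:270,110:280,::-1],None,fx=4.5,fy=4.5,interpolation=2))
```

```text
t 2.27 pos [0.3956 0.2968 0.1409] yaw 8.63 zaxis [-0.0032 -0.0022 -1.    ] F [ 0.3  0.8 -0.3] w 0.604 g 0.0
shift mm [ 0.7  1.3 92.3] twist 0.33
```

View pics/s1b.png

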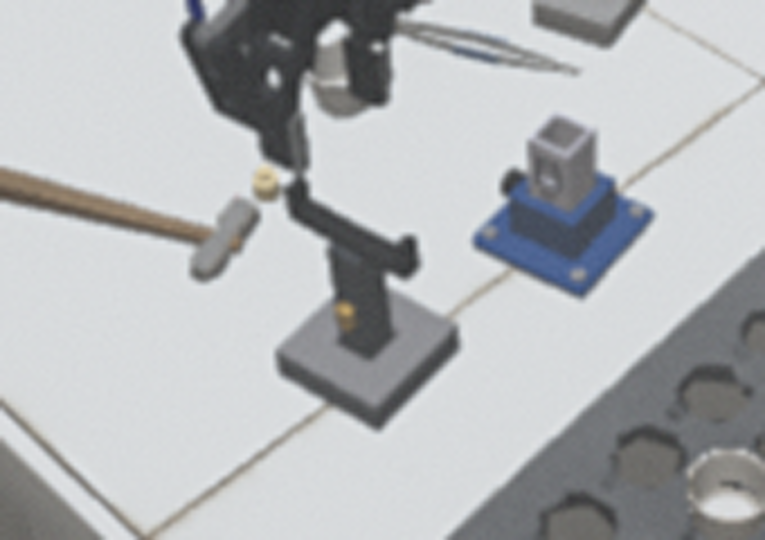

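The crop shows the mast with button facing the robot at (345,315), the hole facing left-front in the tube, and fingertips near (285,160) and (370,100), seemingly offset from the mast. I'll check with depth.

Run:
```python
from h import *
z=np.load('pics/s1.npz'); W=cloud('scene',z['d'])
c=bot.get_calibration('scene'); f=192/np.tan(np.radians(c['vfov']/2))
K=np.array([[f,0,c['cx']],[0,f,c['cy']],[0,0,1]])
P=np.array([[.3956,.2968,.1409],[.3965,.2975,.104]]);print(((cv2.projectPoints(P,c['rvec'],c['tvec'],K,None)[0].reshape(-1,2)-[110,150])*4.5).round())
for u,v in((270,140),(285,160),(298,150),(370,95),(380,95),(280,120)): print((u,v),W[int(150+v/4.5),int(110+u/4.5)].round(4))
# points of gripper between z .125 and .17
q=W.reshape(-1,3); k=(q[:,2]>.125)&(q[:,2]<.19)&(q[:,0]>.3)&(q[:,0]<.5)&(q[:,1]>.2)&(q[:,1]<.4)
q=q[k]
for lo in np.arange(.125,.19,.01):
  s=q[(q[:,2]>=lo)&(q[:,2]<lo+.01)]
  if len(s): print(lo.round(3),len(s),s.min(0).round(3),s.max(0).round(3))
a,d=cap('top','t1'); T=cloud('top',d).reshape(-1,3)
```

```text
[[340. 178.]
 [348. 228.]]
(270, 140) [0.3561 0.2908 0.197 ]
(285, 160) [0.359  0.2868 0.1863]
(298, 150) [0.3643 0.2827 0.191 ]
(370, 95) [0.4197 0.2977 0.1797]
(380, 95) [0.4206 0.2918 0.1827]
(280, 120) [0.3603 0.2868 0.2107]
0.165 5 [0.363 0.287 0.173] [0.421 0.308 0.175]
0.175 51 [0.355 0.281 0.175] [0.432 0.314 0.185]
0.185 35 [0.354 0.282 0.185] [0.431 0.313 0.19 ]
```

Run:
```python
from h import *
print(bot.read_state()['time'],bot.read_state()['tool_pos'])
for n in('scene','top'):
  a,d=cap(n,n+'2'); q=cloud(n,d).reshape(-1,3)
  k=(q[:,2]>.125)&(q[:,2]<.23)&(q[:,0]>.33)&(q[:,0]<.46)&(q[:,1]>.25)&(q[:,1]<.35); q=q[k]
  for lo in np.arange(.125,.225,.01):
    s=q[(q[:,2]>=lo)&(q[:,2]<lo+.01)]
    if len(s): print(n,lo.round(3),len(s),s.min(0).round(3),s.max(0).round(3))
print(bot.read_state()['time'],bot.read_state()['tool_pos'])
```

```text
2.3667 [0.39747214 0.29809541 0.14327358]
scene 0.165 1 [0.423 0.302 0.175] [0.423 0.302 0.175]
scene 0.175 35 [0.362 0.281 0.176] [0.428 0.313 0.185]
scene 0.185 71 [0.355 0.283 0.185] [0.434 0.313 0.195]
scene 0.195 77 [0.355 0.282 0.195] [0.435 0.316 0.205]
scene 0.205 68 [0.357 0.283 0.205] [0.434 0.315 0.215]
scene 0.215 73 [0.344 0.279 0.215] [0.451 0.313 0.225]
top 0.215 1 [0.343 0.28  0.222] [0.343 0.28  0.222]
2.4667 [0.39796723 0.29843145 0.14392059]
```

Run:
```python
from h import *
z=np.load('pics/scene2.npz'); a=z['im'][120:215,130:230,::-1].copy()
a=cv2.resize(a,None,fx=6,fy=6,interpolation=2)
c=bot.get_calibration('scene'); f=192/np.tan(np.radians(c['vfov']/2))
K=np.array([[f,0,c['cx']],[0,f,c['cy']],[0,0,1]])
yx=np.array([.9888,.15,0])
p0=np.array([.3975,.298,.144])
P=[p0,p0+yx*.0255,p0-yx*.0255,[.3965,.2975,.104]]
for p in (cv2.projectPoints(np.array(P),c['rvec'],c['tvec'],K,None)[0].reshape(-1,2)-[130,120])*6: cv2.circle(a,(int(p[0]),int(p[1])),4,(0,0,255),-1)
cv2.imwrite('pics/c2.png',a)
```

```text
(no output)
```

View pics/c2.png

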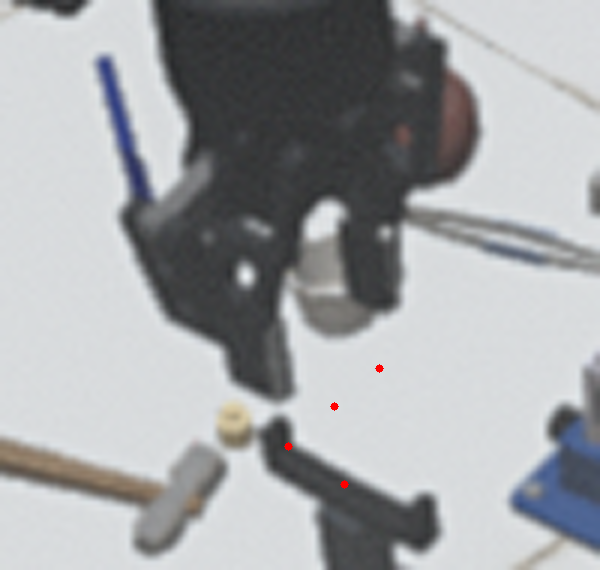

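Fingertips end at about (270,395)/(375,305), roughly 25 mm above where the reported TCP projects (red). I'll see whether that is lag.

>>> jog_arm(
  motion=[
    [0.2,0,0,0,0],
    [0.2,0,0,0,0],
    [0.2,0,0,0,0],
    [0.2,0,0,0,0],
  ],
)

```text
time: 2.8
tool_pos: [0.3971, 0.2979, 0.1427]
tcp_rot: [2.048, 2.382, 0.001]
wrist_force: [0.2, 0.4, -0.4]
width: 0.6
grip_force: 0.0
```

```bash
cat > tip.py <<'E'
from h import *
def tip():
  a,d=cap('scene','tip'); q=cloud('scene',d).reshape(-1,3); p=bot.read_state()['tool_pos']
  k=(abs(q[:,0]-p[0])<.06)&(abs(q[:,1]-p[1])<.05)&(q[:,2]>.122)
  q=q[k]; z=np.sort(q[:,2]); print('low z',z[[0,5,15,30]].round(4)); s=q[q[:,2]<z[0]+.012]; print(s.min(0).round(3),s.max(0).round(3))
tip(); plan(.3965,.2975,.0485,8.3)
E
python3 tip.py
```

```text
low z [0.1757 0.1775 0.1801 0.1826]
[0.356 0.284 0.176] [0.429 0.314 0.188]
t 2.85 pos [0.3971 0.2978 0.1425] yaw 8.63 zaxis [ 3.e-04  2.e-04 -1.e+00] F [-0.2  0.2 -0. ] w 0.602 g 0.0
shift mm [-0.2 -0.6 94. ] twist 0.33
```

>>> jog_arm(
  motion=[
    [-0.5,0,0,0,0],
    [-0.5,0,0,0,0],
    [-0.5,0,0,0,0],
    [-0.5,0,0,0,0],
    [-0.5,0,0,0,0],
    [-0.5,0,0,0,0],
  ],
)

```text
time: 3.35
tool_pos: [0.3969, 0.2977, 0.1422]
tcp_rot: [-2.048, -2.382, 0.0]
wrist_force: [-0.4, 0.6, -0.1]
width: 0.246
grip_force: 0.0
```

```bash
python3 tip.py
python3 - <<'E'
from h import *
z=np.load('pics/tip.npz'); a=z['im'][120:215,130:230,::-1].copy()
a=cv2.resize(a,None,fx=6,fy=6,interpolation=2)
c=bot.get_calibration('scene'); f=192/np.tan(np.radians(c['vfov']/2))
K=np.array([[f,0,c['cx']],[0,f,c['cy']],[0,0,1]])
p0=bot.read_state()['tool_pos']
P=[p0+[0,0,k] for k in (0,.01,.02,.03)]+[[.3965,.2975,.104]]
for p in (cv2.projectPoints(np.array(P),c['rvec'],c['tvec'],K,None)[0].reshape(-1,2)-[130,120])*6: cv2.circle(a,(int(p[0]),int(p[1])),3,(0,0,255),-1)
cv2.imwrite('pics/c3.png',a)
E
```

```text
low z [0.171  0.1735 0.1756 0.1784]
[0.37  0.285 0.171] [0.419 0.311 0.183]
t 3.4 pos [0.3969 0.2977 0.1422] yaw 8.63 zaxis [-1.e-04 -0.e+00 -1.e+00] F [ 0.3  0.4 -0.5] w 0.249 g 0.0
shift mm [-0.2 -0.5 93.7] twist 0.33
```

View pics/c3.png

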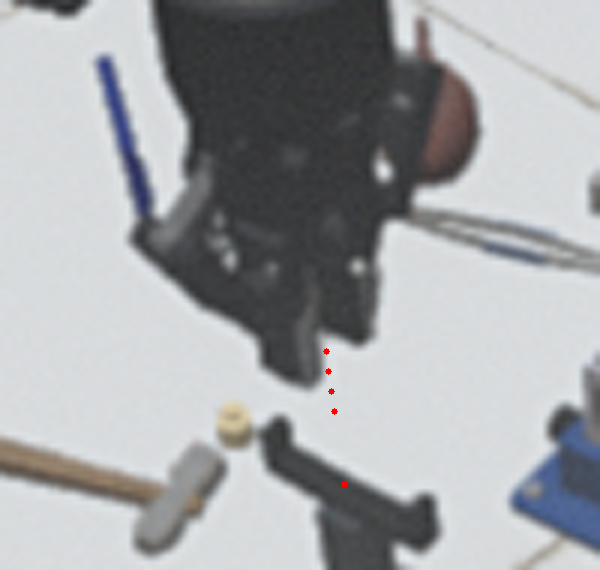

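The fingertips' midpoint is at (330,362), i.e. about 24 mm above the reported TCP, so the reported z seems low. I'll calibrate it by gently touching the mast's head (z = 0.104) with shut fingers.

>>> jog_arm(
  motion=[
    [-1,0,0,10,0],
    [-1,0,0,10,0],
    [-1,0,0,10,0],
    [-1,0,0,6,0],
    [-1,0,0,0,0],
    [-1,0,0,0,0],
    [-1,0,0,0,0],
  ],
)

```text
time: 3.98
tool_pos: [0.397, 0.2978, 0.1062]
tcp_rot: [-2.048, -2.382, 0.0]
wrist_force: [0.6, 0.2, 0.3]
width: 0.002
grip_force: 0.0
```

>>> jog_arm(
  motion=[
    [-1,0,0,2,0],
    [-1,0,0,2,0],
    [-1,0,0,2,0],
    [-1,0,0,0,0],
  ],
)

```text
time: 4.32
tool_pos: [0.3968, 0.2976, 0.1]
tcp_rot: [-2.048, -2.382, 0.001]
wrist_force: [-0.3, -0.4, -0.6]
width: -0.001
grip_force: 0.0
```

```bash
sed -i 's/q\[:,2\]>.122/q[:,2]>.119/' tip.py; python3 tip.py
```

```text
low z [0.119  0.1306 0.1366 0.1404]
[0.389 0.26  0.119] [0.406 0.33  0.131]
t 4.37 pos [0.3968 0.2976 0.1001] yaw 8.63 zaxis [-2.e-04 -2.e-04 -1.e+00] F [ 0.4 -0.   0.3] w 0.002 g 0.0
shift mm [-0.1 -0.3 51.6] twist 0.33
```

>>> jog_arm(
  motion=[
    [-1,0,0,5,0],
    [-1,0,0,4,0],
    [-1,0,0,2,0],
    [-1,0,0,2,0],
    [-1,0,0,1,0],
    [-1,0,0,0,0],
  ],
)

```text
time: 4.87
tool_pos: [0.3967, 0.2975, 0.0858]
tcp_rot: [-2.048, -2.382, 0.001]
wrist_force: [-0.5, -0.3, 0.1]
width: 0.002
grip_force: 0.0
```

>>> jog_arm(
  motion=[
    [-1,0,0,1,0],
    [-1,0,0,1,0],
    [-1,0,0,0,0],
  ],
)

```text
time: 5.12
tool_pos: [0.3969, 0.2977, 0.0842]
tcp_rot: [-2.048, -2.382, 0.0]
wrist_force: [-0.1, 0.8, 0.4]
width: 0.001
grip_force: 0.0
```

>>> jog_arm(
  motion=[
    [-1,0,0,1,0],
    [-1,0,0,1,0],
    [-1,0,0,0,0],
  ],
)

```text
time: 5.37
tool_pos: [0.3969, 0.2977, 0.0821]
tcp_rot: [-2.048, -2.382, 0.0]
wrist_force: [-0.7, 0.7, -0.4]
width: -0.004
grip_force: 0.0
```

>>> jog_arm(
  motion=[
    [-1,0,0,1,0],
    [-1,0,0,1,0],
    [-1,0,0,0,0],
  ],
)

```text
time: 5.62
tool_pos: [0.3968, 0.2976, 0.08]
tcp_rot: [-2.048, -2.382, 0.001]
wrist_force: [-0.4, -0.3, -0.3]
width: -0.001
grip_force: 0.0
```

Run:
```python
from h import *
a,d=cap('scene','s4'); cv2.imwrite('pics/s4c.png',cv2.resize(a[140:235,130:230,::-1],None,fx=6,fy=6,interpolation=2))
print(bot.read_state()['wrist_force'],bot.read_state()['tool_pos'])
```

```text
[-0.04802299  0.56755273  0.26567679] [0.39682562 0.29763368 0.08010145]
```

View pics/s4c.png

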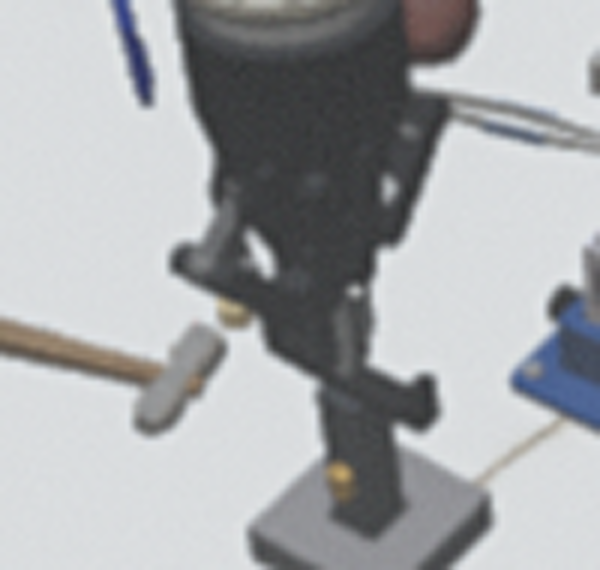

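Shut fingertips are right at the head, (335,375). Continuing in 1 mm steps.

>>> jog_arm(
  motion=[
    [-1,0,0,1,0],
    [-1,0,0,0,0],
  ],
)

```text
time: 5.83
tool_pos: [0.3969, 0.2977, 0.0791]
tcp_rot: [-2.048, -2.382, 0.0]
wrist_force: [-0.9, -0.2, -0.2]
width: -0.002
grip_force: 0.0
```

>>> jog_arm(
  motion=[
    [-1,0,0,1,0],
    [-1,0,0,0,0],
  ],
)

```text
time: 6.0
tool_pos: [0.3969, 0.2977, 0.0781]
tcp_rot: [-2.048, -2.382, 0.0]
wrist_force: [-0.7, -0.5, -1.6]
width: 0.0
grip_force: 0.0
```

>>> jog_arm(
  motion=[
    [-1,0,0,0.5,0],
    [-1,0,0,0,0],
  ],
)

```text
time: 6.17
tool_pos: [0.3969, 0.2977, 0.0777]
tcp_rot: [-2.048, -2.382, 0.0]
wrist_force: [0.1, -1.0, 0.3]
width: 0.001
grip_force: 0.0
```

>>> jog_arm(
  motion=[
    [-1,0,0,0.7,0],
    [-1,0,0,0,0],
  ],
)

```text
time: 6.33
tool_pos: [0.3969, 0.2977, 0.077]
tcp_rot: [-2.048, -2.382, 0.0]
wrist_force: [0.4, 0.6, -1.0]
width: 0.001
grip_force: 0.0
```

>>> jog_arm(
  motion=[
    [-1,0,0,0.7,0],
    [-1,0,0,0,0],
  ],
)

```text
time: 6.5
tool_pos: [0.3969, 0.2977, 0.0763]
tcp_rot: [-2.048, -2.382, 0.0]
wrist_force: [-0.2, -0.3, 0.5]
width: -0.001
grip_force: 0.0
```

>>> jog_arm(
  motion=[
    [-1,0,0,0.7,0],
    [-1,0,0,0,0],
  ],
)

```text
time: 6.67
tool_pos: [0.3969, 0.2977, 0.0756]
tcp_rot: [-2.048, -2.382, 0.0]
wrist_force: [-0.2, -0.1, 0.2]
width: 0.001
grip_force: 0.0
```

>>> jog_arm(
  motion=[
    [-1,0,0,0.7,0],
    [-1,0,0,0,0],
  ],
)

```text
time: 6.83
tool_pos: [0.3971, 0.2979, 0.0751]
tcp_rot: [2.048, 2.382, 0.001]
wrist_force: [0.4, 0.7, -0.2]
width: 0.001
grip_force: 0.0
```

>>> jog_arm(
  motion=[
    [-1,0,0,0.7,0],
    [-1,0,0,0,0],
  ],
)

```text
time: 7.0
tool_pos: [0.3976, 0.2982, 0.075]
tcp_rot: [2.048, 2.382, 0.002]
wrist_force: [-0.6, -0.7, 4.6]
width: 0.002
grip_force: 2.2
```

Run:
```python
from h import *
a,d=cap('scene','s5'); cv2.imwrite('pics/s5c.png',cv2.resize(a[160:230,150:220,::-1],None,fx=8,fy=8,interpolation=2))
print(bot.read_state()['wrist_force'],bot.read_state()['tool_pos'])
q=cloud('scene',d).reshape(-1,3)
h=q[(abs(q[:,0]-.397)<.06)&(abs(q[:,1]-.297)<.06)&(q[:,2]>.108)&(q[:,2]<.15)]
for lo in np.arange(.108,.15,.006):
  s=h[(h[:,2]>lo)&(h[:,2]<lo+.006)]; print(lo.round(3),len(s),np.percentile(s,5,0).round(3),np.percentile(s,95,0).round(3))
```

```text
[-1.06794026  0.10770241  4.727372  ] [0.39758714 0.29816934 0.07504105]
0.108 25 [0.384 0.257 0.108] [0.404 0.323 0.113]
0.114 44 [0.383 0.258 0.115] [0.407 0.302 0.119]
0.12 22 [0.382 0.262 0.12 ] [0.403 0.3   0.126]
0.126 23 [0.382 0.287 0.126] [0.403 0.298 0.131]
0.132 23 [0.382 0.287 0.132] [0.407 0.296 0.137]
0.138 17 [0.383 0.288 0.138] [0.404 0.292 0.143]
0.144 17 [0.384 0.286 0.146] [0.419 0.293 0.15 ]
```

View pics/s5c.png

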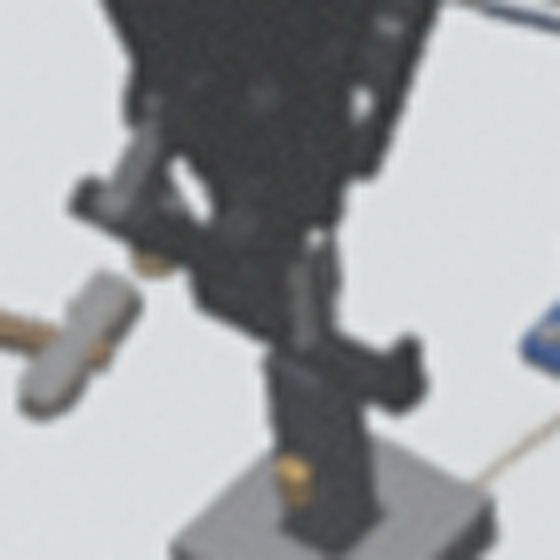

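Contact (4.7 N) at reported z 0.0752 for a true 0.104, so true z = reported + 29 mm. Next: back up, open, and descend around the mast to reported z 0.020 in checked steps.

>>> jog_arm(
  motion=[
    [-1,0,0,-6,0],
    [0.2,0,0,-4,0],
    [0.2,0,0,0,0],
    [0.2,0,0,0,0],
    [0.2,0,0,0,0],
    [0.2,0,0,0,0],
    [0.2,0,0,0,0],
  ],
)

```text
time: 7.63
tool_pos: [0.3967, 0.2975, 0.0839]
tcp_rot: [-2.048, -2.382, 0.001]
wrist_force: [-1.4, -0.4, 1.2]
width: 0.597
grip_force: 0.0
```

>>> jog_arm(
  motion=[
    [0.2,0,0,8,0],
    [0.2,0,0,8,0],
    [0.2,0,0,8,0],
    [0.2,0,0,8,0],
    [0.2,0,0,8,0],
    [0.2,0,0,4,0],
    [0.2,0,0,0,0],
  ],
)

```text
time: 8.22
tool_pos: [0.3958, 0.2969, 0.0385]
tcp_rot: [-2.048, -2.382, 0.005]
wrist_force: [-0.7, -0.0, 0.1]
width: 0.599
grip_force: 0.0
```

>>> jog_arm(
  motion=[
    [0.2,0,0,5,0],
    [0.2,0,0,5,0],
    [0.2,0,0,3,0],
    [0.2,0,0,0,0],
  ],
)

```text
time: 8.55
tool_pos: [0.3965, 0.2974, 0.0266]
tcp_rot: [-2.048, -2.382, 0.002]
wrist_force: [-0.4, 0.1, -0.2]
width: 0.604
grip_force: 0.0
```

>>> jog_arm(
  motion=[
    [0.2,0,0,2,0],
    [0.2,0,0,2,0],
    [0.2,0,0,2,0],
    [0.2,0,0,0,0],
  ],
)

```text
time: 8.88
tool_pos: [0.3967, 0.2976, 0.021]
tcp_rot: [-2.048, -2.382, 0.001]
wrist_force: [0.1, -0.5, -0.4]
width: 0.599
grip_force: 0.0
```

>>> jog_arm(
  motion=[
    [0.2,0,0,0.6,0],
    [-1,0,0,0,0],
    [-1,0,0,0,0],
    [-1,0,0,0,0],
    [-1,0,0,0,0],
    [-1,0,0,0,0],
    [-1,0,0,0,0],
    [-1,0,0,0,0],
  ],
  force=40,
)

```text
time: 9.55
tool_pos: [0.3972, 0.2979, 0.0209]
tcp_rot: [2.048, 2.382, 0.001]
wrist_force: [0.8, -0.6, 2.1]
width: 0.226
grip_force: 41.1
```

Run:
```python
from h import *
plan(.3965,.2975,.021,8.3)
a,d=cap('scene','s6'); cv2.imwrite('pics/s6c.png',cv2.resize(a[160:240,150:230,::-1],None,fx=7,fy=7,interpolation=2))
```

```text
t 9.55 pos [0.3972 0.2979 0.0209] yaw 8.63 zaxis [ 6.e-04  3.e-04 -1.e+00] F [ 0.8 -0.6  2.1] w 0.226 g 41.1
shift mm [-0.3 -0.8 -0.1] twist 0.33
```

View pics/s6c.png

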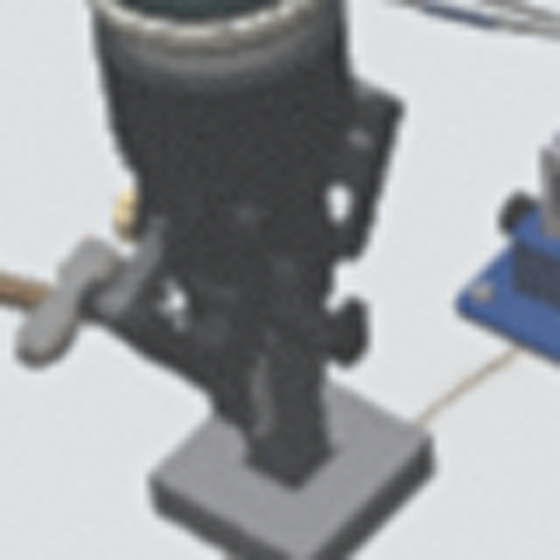

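Width ≈19–20 mm at 41 N with no brass showing above (button covered, (255,400) is the pad): button flush. Lifting, then moving across.

>>> jog_arm(
  motion=[
    [-1,0,0,-4,0],
    [-1,0,0,-6,0],
    [-1,0,0,-10,0],
    [-1,0,0,-12,0],
    [-1,0,0,-13,0],
    [-1,0,0,-13,0],
    [-1,0,0,-13,0],
    [-1,0,0,-13,0],
    [-1,0,0,-10,0],
    [-1,0,0,-4,0],
  ],
)

```text
time: 10.43
tool_pos: [0.3978, 0.2985, 0.1213]
tcp_rot: [2.048, 2.382, 0.005]
wrist_force: [-0.2, -0.5, -1.7]
width: 0.228
grip_force: 41.0
```

>>> jog_arm(
  motion=[
    [-1,-1,6,0,0],
    [-1,-3,16,0,0],
    [-1,-4,18,0,0],
    [-1,-4,20,0,0],
    [-1,-4,20,0,0],
    [-1,-4,20,0,0],
    [-1,-4,18,0,0],
    [-1,-3.6,16,0,0],
    [-1,-1,6.1,0,-1.1],
    [-1,0,0,0,0],
  ],
)

```text
time: 11.27
tool_pos: [0.5407, 0.29, 0.1176]
tcp_rot: [-2.025, -2.401, 0.002]
wrist_force: [-0.1, -0.3, -0.8]
width: 0.229
grip_force: 40.9
```

>>> jog_arm(
  motion=[
    [-1,0,0,0,0],
    [-1,0,0,0,0],
    [-1,0,0,0,0],
  ],
)

```text
time: 11.52
tool_pos: [0.5385, 0.2905, 0.1184]
tcp_rot: [-2.024, -2.402, 0.002]
wrist_force: [0.4, -0.8, -2.2]
width: 0.228
grip_force: 40.9
```

Run:
```python
from h import *
plan(.5398,.2907,.116,9.7)
for n in('scene','top'):
  a,d=cap(n,n+'7'); 
  if n=='scene': cv2.imwrite('pics/s7c.png',cv2.resize(a[120:215,190:290,::-1],None,fx=6,fy=6,interpolation=2))
  q=cloud(n,d).reshape(-1,3); q=q[(abs(q[:,0]-.54)<.06)&(abs(q[:,1]-.29)<.06)]
  for lo,hi in((.045,.075),(.078,.088),(.096,.105),(.105,.112),(.112,.12),(.12,.14)):
    s=q[(q[:,2]>lo)&(q[:,2]<hi)]
    if len(s)>3: print(n,lo,len(s),[v if np.isscalar(v) else np.round(v,4) for v in cv2.minAreaRect(s[:,:2].astype(np.float32))])
```

```text
t 11.52 pos [0.5385 0.2905 0.1184] yaw 9.76 zaxis [-1.1e-03 -3.0e-04 -1.0e+00] F [ 0.4 -0.8 -2.2] w 0.228 g 40.9
shift mm [0.  1.3 2.4] twist 0.06
scene 0.045 157 [array([0.5388, 0.2885]), array([0.0306, 0.0295]), 11.631099700927734]
scene 0.078 51 [array([0.5388, 0.288 ]), array([0.0297, 0.0297]), 9.590761184692383]
scene 0.105 24 [array([0.5342, 0.2838]), array([0.014, 0.028]), 57.69367599487305]
scene 0.112 29 [array([0.5337, 0.2837]), array([0.0132, 0.0272]), 54.095672607421875]
scene 0.12 67 [array([0.5315, 0.2838]), array([0.0138, 0.0246]), 48.096473693847656]
top 0.045 12 [array([0.5303, 0.2808]), array([0.0098, 0.022 ]), 47.38212203979492]
top 0.078 5 [array([0.5328, 0.2774]), array([0.0035, 0.0114]), 65.81202697753906]
```

View pics/s7c.png

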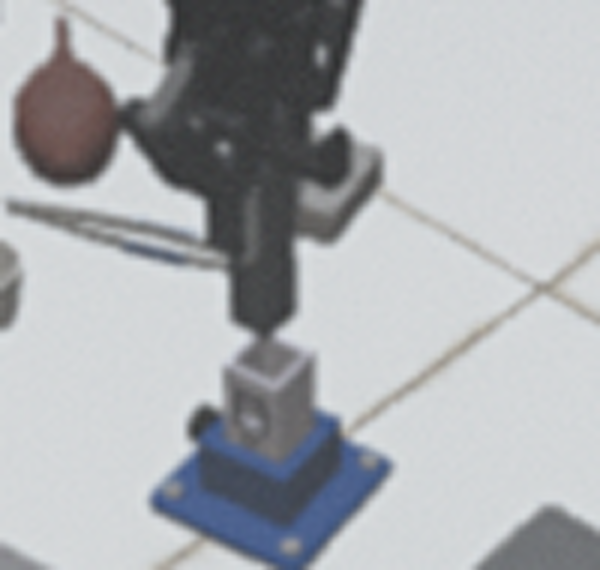

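Scene crop: mast foot at (263,335) hangs just above the tube mouth (270,355), hole at (250,418) facing the same side as the button. I'll refine the offset by comparing face planes in the depth data.

```bash
cat > rel.py <<'E'
from h import *
a=np.radians(9.7); X=np.array([np.cos(a),np.sin(a)]); Y=np.array([-np.sin(a),np.cos(a)])
plan(.5398,.2907,.116,9.7)
Q=[]
for i in range(3):
  _,d=bot.read_camera('scene'); W=cloud('scene',d); 
  q=W.reshape(-1,3); k=(abs(q[:,0]-.54)<.05)&(abs(q[:,1]-.29)<.05); Q.append(q[k])
q=np.vstack(Q); u=(q[:,:2]-[.5398,.2907])@X*1e3; v=(q[:,:2]-[.5398,.2907])@Y*1e3
for nm,lo,hi in(('tube',.045,.076),('mast',.106,.124)):
  k=(q[:,2]>lo)&(q[:,2]<hi)&(abs(u)<22)&(abs(v)<22)
  A=u[k];B=v[k]
  # -x face: rows with small u ; -y face: small v
  print(nm,k.sum(),'u hist',np.histogram(A,np.arange(-20,21,2))[0],'v',np.histogram(B,np.arange(-20,21,2))[0])
  h=14 if nm=='tube' else 10
  mu,mv=np.percentile(A,3),np.percentile(B,3)
  fu=A[(A<mu+5)&(B>mv+6)]; fv=B[(B<mv+5)&(A>mu+6)]
  print('  centre u',np.median(fu)+h,'v',np.median(fv)+h,len(fu),len(fv))
E
python3 rel.py
```

```text
t 11.62 pos [0.5389 0.2906 0.1187] yaw 9.76 zaxis [-3.e-04 -1.e-04 -1.e+00] F [ 0.5  0.2 -1.2] w 0.228 g 40.9
shift mm [-0.1  0.9  2.7] twist 0.06
tube 485 u hist [  0  12 127  74  10  21   6  22  12  19  20  14  18  14  45  52  14   5
   0   0] v [  0  20 139  39  10  19  10  15  12  18  19  20  32  29  50  44   9   0
   0   0]
  centre u -0.5212249616657196 v -0.9913836616538525 157 141
mast 192 u hist [ 0  0  5 45 61 16  2 11  4 10  9  9  3  9  8  0  0  0  0  0] v [ 0  0  0  5 62 31 11 11 10 11 12  7 14  7 10  1  0  0  0  0]
  centre u -1.7368696938464758 v -0.6579196735420769 82 65
```

>>> jog_arm(
  motion=[
    [-1,-0.3,1.1,0,0],
    [-1,0,0,5,0],
    [-1,0,0,5,0],
    [-1,0,0,4,0],
    [-1,0,0,0,0],
    [-1,0,0,0,0],
  ],
)

```text
time: 12.27
tool_pos: [0.5403, 0.29, 0.1037]
tcp_rot: [-2.025, -2.401, 0.002]
wrist_force: [0.0, -0.3, -1.8]
width: 0.23
grip_force: 40.9
```

>>> jog_arm(
  motion=[
    [-1,0,0,2,0],
    [-1,0,0,2,0],
    [-1,0,0,2,0],
    [-1,0,0,0,0],
  ],
)

```text
time: 12.6
tool_pos: [0.5406, 0.2902, 0.0982]
tcp_rot: [-2.025, -2.402, 0.001]
wrist_force: [0.3, 0.3, -1.4]
width: 0.23
grip_force: 40.9
```

>>> jog_arm(
  motion=[
    [-1,0,0,1.5,0],
    [-1,0,0,1.5,0],
    [-1,0,0,0,0],
  ],
)

```text
time: 12.85
tool_pos: [0.5407, 0.2902, 0.0954]
tcp_rot: [-2.025, -2.402, 0.001]
wrist_force: [-0.5, 0.2, -1.8]
width: 0.229
grip_force: 40.9
```

```bash
python3 rel.py
```

```text
t 12.85 pos [0.5407 0.2902 0.0954] yaw 9.73 zaxis [-4.e-04 -2.e-04 -1.e+00] F [-0.5  0.2 -1.8] w 0.229 g 40.9
shift mm [  0.6  -0.8 -20.6] twist 0.03
tube 405 u hist [  0  15 110  90  10  19   7  17  16  16  18  15  11  12  18  16  12   3
   0   0] v [  0  24 141  37  12  19  11  15  11  13  14  11  20  11  30  23  13   0
   0   0]
  centre u -0.24472778224884273 v -1.1037060981179732 158 147
mast 158 u hist [ 0  0  0  9 53 27  8  7 10 11  4 12  5 10  2  0  0  0  0  0] v [ 0  0  0 14 68 18  6 12 11  4  5 11  2  7  0  0  0  0  0  0]
  centre u -0.6620951927710266 v -1.0041351282802502 53 66
```

>>> jog_arm(
  motion=[
    [-1,0,0.2,2,0],
    [-1,0,0,2,0],
    [-1,0,0,0,0],
  ],
)

```text
time: 13.25
tool_pos: [0.5407, 0.2902, 0.0911]
tcp_rot: [-2.025, -2.402, 0.001]
wrist_force: [-0.8, -0.5, -2.0]
width: 0.227
grip_force: 40.9
```

>>> jog_arm(
  motion=[
    [-1,0,0,2,0],
    [-1,0,0,2,0],
    [-1,0,0,0,0],
  ],
)

```text
time: 13.5
tool_pos: [0.5407, 0.2902, 0.0871]
tcp_rot: [-2.025, -2.401, 0.001]
wrist_force: [0.5, 1.1, -1.9]
width: 0.229
grip_force: 40.9
```

>>> jog_arm(
  motion=[
    [-1,0,0,2,0],
    [-1,0,0,2,0],
    [-1,0,0,0,0],
  ],
)

```text
time: 13.75
tool_pos: [0.5407, 0.2902, 0.0831]
tcp_rot: [-2.025, -2.402, 0.001]
wrist_force: [0.4, -0.2, -2.3]
width: 0.233
grip_force: 40.9
```

>>> jog_arm(
  motion=[
    [-1,0,0,4,0],
    [-1,0,0,4,0],
    [-1,0,0,4,0],
    [-1,0,0,3,0],
    [-1,0,0,0,0],
  ],
)

```text
time: 14.17
tool_pos: [0.5403, 0.29, 0.0674]
tcp_rot: [-2.025, -2.401, 0.003]
wrist_force: [-0.1, -0.9, -2.4]
width: 0.227
grip_force: 41.0
```

>>> jog_arm(
  motion=[
    [-1,0,0,1,0],
    [-1,0,0,1,0],
    [-1,0,0,1,0],
    [-1,0,0,0,0],
  ],
)

```text
time: 14.5
tool_pos: [0.5411, 0.2904, 0.0656]
tcp_rot: [2.025, 2.402, -0.0]
wrist_force: [0.7, 0.1, -1.9]
width: 0.226
grip_force: 41.0
```

>>> jog_arm(
  motion=[
    [-1,0,0,1,0],
    [-1,0,0,1,0],
    [-1,0,0,1,0],
    [-1,0,0,0,0],
  ],
)

```text
time: 14.83
tool_pos: [0.5409, 0.2903, 0.0624]
tcp_rot: [-2.025, -2.402, 0.001]
wrist_force: [0.5, -0.0, -1.7]
width: 0.227
grip_force: 41.0
```

>>> jog_arm(
  motion=[
    [-1,0,0,1,0],
    [-1,0,0,1,0],
    [-1,0,0,0,0],
  ],
)

```text
time: 15.08
tool_pos: [0.5409, 0.2903, 0.0604]
tcp_rot: [-2.025, -2.402, 0.001]
wrist_force: [0.3, 0.5, -3.1]
width: 0.231
grip_force: 41.0
```

>>> jog_arm(
  motion=[
    [-1,0,0,1,0],
    [-1,0,0,1,0],
    [-1,0,0,0,0],
  ],
)

```text
time: 15.33
tool_pos: [0.5409, 0.2903, 0.0584]
tcp_rot: [-2.025, -2.402, 0.001]
wrist_force: [0.5, 0.1, -2.0]
width: 0.231
grip_force: 41.0
```

>>> jog_arm(
  motion=[
    [-1,0,0,1,0],
    [-1,0,0,0.5,0],
    [-1,0,0,0,0],
  ],
)

```text
time: 15.58
tool_pos: [0.541, 0.2903, 0.057]
tcp_rot: [-2.025, -2.402, 0.0]
wrist_force: [-0.5, 0.5, -1.6]
width: 0.23
grip_force: 41.0
```

>>> jog_arm(
  motion=[
    [-1,0,0,1,0],
    [-1,0,0,0,0],
  ],
)

```text
time: 15.75
tool_pos: [0.541, 0.2903, 0.056]
tcp_rot: [-2.025, -2.402, 0.0]
wrist_force: [0.2, 0.7, -2.2]
width: 0.229
grip_force: 41.0
```

>>> jog_arm(
  motion=[
    [-1,0,0,0.7,0],
    [-1,0,0,0,0],
  ],
)

```text
time: 15.92
tool_pos: [0.541, 0.2903, 0.0554]
tcp_rot: [-2.025, -2.402, 0.0]
wrist_force: [-0.1, 0.3, -1.4]
width: 0.227
grip_force: 41.0
```

>>> jog_arm(
  motion=[
    [-1,0,0,0.7,0],
    [-1,0,0,0,0],
  ],
)

```text
time: 16.08
tool_pos: [0.541, 0.2904, 0.0547]
tcp_rot: [-2.025, -2.402, 0.0]
wrist_force: [-0.3, 0.8, -1.7]
width: 0.231
grip_force: 41.0
```

>>> jog_arm(
  motion=[
    [-1,0,0,0.7,0],
    [-1,0,0,0,0],
  ],
)

```text
time: 16.25
tool_pos: [0.541, 0.2904, 0.054]
tcp_rot: [-2.025, -2.402, 0.0]
wrist_force: [0.3, 0.3, -2.6]
width: 0.227
grip_force: 41.0
```

>>> jog_arm(
  motion=[
    [-1,0,0,0.7,0],
    [-1,0,0,0,0],
  ],
)

```text
time: 16.42
tool_pos: [0.541, 0.2903, 0.0532]
tcp_rot: [-2.025, -2.402, 0.0]
wrist_force: [0.2, -0.1, -2.1]
width: 0.226
grip_force: 41.0
```

>>> jog_arm(
  motion=[
    [-1,0,0,0.7,0],
    [-1,0,0,0,0],
  ],
)

```text
time: 16.58
tool_pos: [0.541, 0.2904, 0.0525]
tcp_rot: [-2.025, -2.402, 0.0]
wrist_force: [0.3, 0.4, -0.8]
width: 0.225
grip_force: 41.0
```

>>> jog_arm(
  motion=[
    [-1,0,0,0.7,0],
    [-1,0,0,0,0],
  ],
)

```text
time: 16.75
tool_pos: [0.5413, 0.2905, 0.0522]
tcp_rot: [2.025, 2.402, 0.0]
wrist_force: [0.2, -0.7, -1.1]
width: 0.222
grip_force: 41.6
```

>>> jog_arm(
  motion=[
    [-1,0,0,0.6,0],
    [-1,0,0,0,0],
  ],
)

```text
time: 16.92
tool_pos: [0.5413, 0.2905, 0.0521]
tcp_rot: [2.025, 2.402, 0.001]
wrist_force: [-1.2, -1.4, 2.6]
width: 0.231
grip_force: 44.6
```

Fingertips are on the rim (+4.7 N step, z stalled at 0.0521 → mouth at ≈0.082). Relieve, release, rise, close, and check the head height.

>>> jog_arm(
  motion=[
    [-1,0,0,-0.6,0],
    [-0.3,0,0,0,0],
    [0,0,0,0,0],
    [0,0,0,0,0],
    [0,0,0,0,0],
    [0,0,0,0,0],
  ],
)

```text
time: 17.42
tool_pos: [0.5412, 0.2904, 0.0519]
tcp_rot: [2.025, 2.402, 0.0]
wrist_force: [-0.5, 0.2, 0.5]
width: 0.497
grip_force: 0.0
```

>>> jog_arm(
  motion=[
    [0,0,0,-4,0],
    [0,0,0,-8,0],
    [0,0,0,-12,0],
    [0,0,0,-15,0],
    [0,0,0,-15,0],
    [0,0,0,-15,0],
    [0,0,0,-8,0],
    [0,0,0,-3,0],
    [0,0,0,0,0],
  ],
)

```text
time: 18.17
tool_pos: [0.542, 0.2908, 0.1338]
tcp_rot: [2.024, 2.401, 0.004]
wrist_force: [0.6, 1.0, 0.3]
width: 0.497
grip_force: 0.0
```

```bash
cat > head.py <<'E'
from h import *
plan(.5402,.2905,.1,9.7)
for n in ('scene','top'):
  a,d=cap(n,n+'8'); q=cloud(n,d).reshape(-1,3); q=q[(abs(q[:,0]-.54)<.05)&(abs(q[:,1]-.29)<.05)]
  s=q[(q[:,2]>.095)&(q[:,2]<.158)]; print(n,np.histogram(s[:,2],np.arange(.095,.16,.004))[0])
  if n=='scene': cv2.imwrite('pics/s8c.png',cv2.resize(a[110:215,190:290,::-1],None,fx=5.5,fy=5.5,interpolation=2))
E
python3 head.py
```

```text
t 18.17 pos [0.542  0.2908 0.1338] yaw 9.73 zaxis [ 0.0026  0.0013 -1.    ] F [0.6 1.  0.3] w 0.497 g 0.0
shift mm [-0.1 -1.9 33.8] twist 0.03
scene [17 15 12 15  9 11 13 22 27 70 58 10 10 13  0  0]
top [ 0  2  0  0  0  0  0  0  2  8 11  0  0  0  0  0]
```

>>> jog_arm(
  motion=[
    [-1,0,0,0,0],
    [-1,0,0,0,0],
    [-1,0,0,0,0],
    [-1,0,0,0,0],
    [-1,0,0,8,0],
    [-1,0,0,8,0],
    [-1,0,0,4,0],
    [-1,0,0,2,0],
    [-1,0,0,1,0],
    [-1,0,0,0,0],
  ],
)

```text
time: 19.1
tool_pos: [0.5408, 0.2903, 0.1084]
tcp_rot: [-2.025, -2.402, 0.001]
wrist_force: [1.0, -0.0, 0.6]
width: 0.001
grip_force: 0.0
```

>>> jog_arm(
  motion=[
    [-1,0,0,1,0],
    [-1,0,0,1,0],
    [-1,0,0,0,0],
  ],
)

```text
time: 19.35
tool_pos: [0.5412, 0.2904, 0.1071]
tcp_rot: [2.025, 2.402, 0.001]
wrist_force: [0.4, 0.3, -0.1]
width: -0.0
grip_force: 0.0
```

>>> jog_arm(
  motion=[
    [-1,0,0,0.7,0],
    [-1,0,0,0.7,0],
    [-1,0,0,0,0],
  ],
)

```text
time: 19.6
tool_pos: [0.5414, 0.2906, 0.106]
tcp_rot: [2.025, 2.402, 0.001]
wrist_force: [0.9, 0.5, 2.4]
width: 0.001
grip_force: 0.8
```

>>> jog_arm(
  motion=[
    [-1,0,0,0.7,0],
    [-1,0,0,0.7,0],
    [-1,0,0,0.6,0],
    [-1,0,0,0,0],
  ],
)

```text
time: 19.93
tool_pos: [0.5412, 0.2905, 0.1037]
tcp_rot: [2.025, 2.402, 0.0]
wrist_force: [0.2, 0.6, 3.4]
width: 0.004
grip_force: 1.7
```

>>> jog_arm(
  motion=[
    [-1,0,0,0.7,0],
    [-1,0,0,0.7,0],
    [-1,0,0,0.6,0],
    [-1,0,0,0,0],
  ],
)

```text
time: 20.27
tool_pos: [0.5411, 0.2904, 0.1014]
tcp_rot: [-2.025, -2.402, 0.0]
wrist_force: [0.7, 0.2, 2.7]
width: -0.001
grip_force: 1.1
```

Sliding smoothly at about 3 N.

>>> jog_arm(
  motion=[
    [-1,0,0,1,0],
    [-1,0,0,1,0],
    [-1,0,0,1,0],
    [-1,0,0,1,0],
    [-1,0,0,1,0],
    [-1,0,0,0,0],
  ],
)

```text
time: 20.77
tool_pos: [0.541, 0.2903, 0.0962]
tcp_rot: [2.025, 2.402, -0.0]
wrist_force: [0.4, 0.0, 1.2]
width: 0.002
grip_force: 0.6
```

>>> jog_arm(
  motion=[
    [-1,0,0,1,0],
    [-1,0,0,1,0],
    [-1,0,0,1,0],
    [-1,0,0,1,0],
    [-1,0,0,0,0],
  ],
)

```text
time: 21.18
tool_pos: [0.541, 0.2904, 0.0922]
tcp_rot: [2.025, 2.402, -0.0]
wrist_force: [0.5, -0.3, 1.5]
width: 0.0
grip_force: 0.7
```

>>> jog_arm(
  motion=[
    [-1,0,0,0.7,0],
    [-1,0,0,0.7,0],
    [-1,0,0,0.6,0],
    [-1,0,0,0,0],
  ],
)

```text
time: 21.52
tool_pos: [0.541, 0.2903, 0.0904]
tcp_rot: [-2.025, -2.402, 0.0]
wrist_force: [0.4, -0.4, 1.7]
width: 0.001
grip_force: 1.0
```

>>> jog_arm(
  motion=[
    [-1,0,0,0.5,0],
    [-1,0,0,0.5,0],
    [-1,0,0,0,0],
  ],
)

```text
time: 21.77
tool_pos: [0.5411, 0.2904, 0.0895]
tcp_rot: [2.025, 2.402, -0.0]
wrist_force: [0.6, 0.4, 2.5]
width: -0.004
grip_force: 1.0
```

>>> jog_arm(
  motion=[
    [-1,0,0,0.5,0],
    [-1,0,0,0.5,0],
    [-1,0,0,0,0],
  ],
)

```text
time: 22.02
tool_pos: [0.541, 0.2903, 0.0884]
tcp_rot: [2.025, 2.402, -0.0]
wrist_force: [-0.0, 0.2, 1.3]
width: -0.0
grip_force: 1.0
```

>>> jog_arm(
  motion=[
    [-1,0,0,0.4,0],
    [-1,0,0,0.4,0],
    [-1,0,0,0,0],
  ],
)

```text
time: 22.27
tool_pos: [0.5406, 0.2902, 0.0873]
tcp_rot: [-2.025, -2.401, 0.001]
wrist_force: [-0.2, 0.3, 0.7]
width: -0.003
grip_force: 0.0
```

>>> jog_arm(
  motion=[
    [-1,0,0,0.5,0],
    [-1,0,0,0,0],
  ],
)

```text
time: 22.43
tool_pos: [0.5405, 0.2901, 0.0865]
tcp_rot: [-2.025, -2.401, 0.002]
wrist_force: [-0.8, 0.3, 0.1]
width: 0.004
grip_force: 0.0
```

>>> jog_arm(
  motion=[
    [-1,0,0,0.5,0],
    [-1,0,0,0,0],
  ],
)

```text
time: 22.6
tool_pos: [0.5408, 0.2902, 0.0864]
tcp_rot: [-2.025, -2.402, 0.001]
wrist_force: [-0.7, -0.1, -0.4]
width: -0.003
grip_force: 0.0
```

Pop: pushing force fell to zero near z 0.087, where the hole was expected. Backing off and checking.

>>> jog_arm(
  motion=[
    [-1,0,0,-4,0],
    [-1,0,0,-10,0],
    [-1,0,0,-20,0],
    [-1,0,0,-25,0],
    [-1,0,0,-25,0],
    [-1,0,0,-20,0],
    [-1,0,0,-8,0],
    [-1,0,0,0,0],
    [-1,0,0,0,0],
  ],
)

```text
time: 23.35
tool_pos: [0.5412, 0.2905, 0.1991]
tcp_rot: [2.025, 2.402, 0.001]
wrist_force: [-0.4, -0.6, 0.7]
width: -0.0
grip_force: 0.0
```

```bash
python3 head.py
```

```text
t 23.35 pos [0.5412 0.2905 0.1991] yaw 9.73 zaxis [ 8.e-04  4.e-04 -1.e+00] F [-0.4 -0.6  0.7] w -0.0 g 0.0
shift mm [ 0.2 -1.1 99.1] twist 0.03
scene [ 12  10  28  37 104  12  11  22   5   0   0   0   0   0   0   0]
top [ 1  6  7 20 29  3  0  0  0  0  0  0  0  0  0  0]
```

View pics/s8c.png

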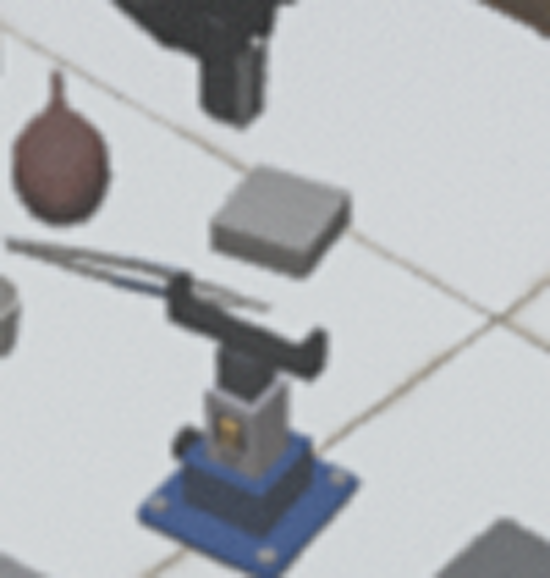

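The brass button shows in the tube's hole at (230,430), with the head top at about 0.113 m and the gripper clear. Handing in.

```bash
python3 -c "
from workcell import bot
print(bot.finish_job())"
```

```text
the job is handed in; nothing more can be done
None
```

The mast is in the blue stand's tube with its brass button showing in the hole; I handed the job in at about 23 s, with the gripper clear, pushing forces around 5 N at most, and the cup, weight and vial never approached.

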